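# Set the hold-down screw on a heat sink and lock it

## Task

The hold-down jig has been left with its screw locked clear of the heat sink. Slacken the brass lock ring, turn the square adjuster head clockwise until the foot presses snugly on the heat sink (stop soon after you feel the resistance begin to climb, do not crush it), then do the lock ring up tight again, firm but not forced. Leave the heat sink where it lies and do not disturb the things around the jig.

Things in the scene. Friction and masses are not known exactly. Their poses are not given: they have to be found in the camera images.
- clamp_jig: Blue steel hold-down jig, fixed. Origin on the counter below the vertical screw axis. Base 130 x 90 x 12 mm (x -45 to +85 mm); column on its +x side (away from the robot, turned up to 0.4 rad), arm 56 mm wide, its top 80 mm above the counter. On the arm, round the screw axis, lies the brass lock ring; through it rises the steel adjuster.
- lock_ring (a joint): Lock ring angle, rad, positive counterclockwise from above = slacker. Starts tight, -0.34 to -0.24. Above 0 it is slack, steady drag 0.34 N m; below 0 it bites, braking the adjuster, and its torque climbs by about 0.7 N m per rad. It stays where left (down to about -0.45). Tight: -0.12 or below; overtightened: -0.75. At rest the wrist may read the drag with either sign: watch the change.
- ring_grip (a point): Centre of the brass lock ring, on the screw axis, 89 mm above the counter; turns with the ring. Hexagon 48 mm across flats, 55 mm over corners, 80 to 98 mm above the counter; flats face along this frame's x axis and every 60 degrees from it. It can be gripped from above with the adjuster head between the fingers.
- head_grip (a point): Centre of the adjuster's square steel head, on the screw axis, 116 mm above the counter; turns with it, never rises or sinks. 22 mm across flats, faces square to this frame's x and y, 104 to 128 mm above the counter. The round collar below it, 29 mm across, goes into the lock ring (top 98 mm).
- plunger: Plunger under the arm, 14 mm across; the adjuster drives it 4 mm down per rad clockwise from above. Its black rubber foot, 21 mm across, sits at an unmeasured depth, 1 to 4 mm clear of the heat sink. Adjuster drag 0.16 N m, plus 0.004 N m per newton of foot force, which climbs about 300 N per rad; stays where left, up to 40 N. Origin on the screw axis, near counter height.
- heatsink: Aluminium heat sink 30 x 40 x 24 mm, lying loose with its fins down and its flat back up on the jig's base (top of the base 12 mm, so its back lies 36 mm above the counter), under the foot. Origin at the centre of its flat back.
- tin: Bystander: round green tin, 65 mm across, 30 mm high; origin at the centre of its underside.
- pliers: Bystander: pliers with blue grips, 44 x 139 x 11 mm, lying; origin at the centre of the underside.
- fuse_carton: Bystander: small white and red carton, 32 x 52 x 14 mm; origin at the centre of the underside.
There are look-alikes about, which are no part of the job. Of the things that look like the heatsink, the smallest one is meant.

How it is judged (in metres and radians):
On the way, in this order (a step that is already met when the one before it is completed fails the run):
1. the lock ring is slackened until it no longer bites (past 0) (value of joint lock_ring above 0.05 rad), for 0.2 s.
2. with the ring slack, the adjuster is turned until the foot presses on the heat sink with 10 to 55 N (contact force between plunger and heatsink between 10 and 55 N and value of joint lock_ring above 0 rad), for 0.2 s.
At the end, for the whole second after the job is handed in: the lock ring is tight again (between -0.12 and -0.75 rad), the foot presses on the heat sink with 10 to 55 N, and the heat sink lies within 6 mm of where it was (value of joint lock_ring between -0.75 and -0.12 rad and contact force between plunger and heatsink between 10 and 55 N and distance of heatsink from where it was at the start of the episode below 0.006 m); the robot touches nothing.
It fails at once if the foot crushes the heat sink (over 75 N) (contact force between plunger and heatsink above 75 N).
It fails at once if the lock ring is overtightened (past -0.75 rad) (value of joint lock_ring below -0.75 rad).
It fails at once if the tin, the pliers or the carton is moved by more than 15 mm (distance of any of tin, pliers, fuse_carton from where it was at the start of the episode above 0.015 m).
It also fails if it takes over 67 s, if anything falls off the work surface, if the arm or the gripper's body presses on something with over 40 N, if the wrist force passes 120 N, or if a joint passes its speed limit or range.

## Robot

A 6-joint arm with a two-finger parallel gripper is mounted at the origin on the work surface; the furniture and walls round the work are solid. World frame = base frame: x ahead of the robot, y to its left, z up, the work surface at z = 0. Lengths are in m, angles in degrees, forces in N, time in s.
With the tool pointing down it reaches from about 0.275 to 0.975 m from the base axis. Payload 8.4 kg.
Tool frame: the origin (TCP) lies at the very end of the fingers, on their centre line; the grasp point (between the pads) lies robot.pinch_z behind it (robot.pinch_z is the distance from the TCP to the grasp point, in m); z points along the fingers, y is the line along which they close (so a half turn about z gives the same grasp; the last joint's range is limited). The gripper opens to 92 mm and grips with 3 to 60 N. Pads are 20 mm wide; open, the fingers measure 128 mm over their backs; the gripper's body (75 mm by 189 mm) begins 69 mm behind the grasp point.
Start: joints at [75.378, 20.225, 93.587, -0, 66.188, -0.138], TCP at [0.156, 0.605, 0.182] pointing down, gripper open.
Joint ranges: [-150.9, 150.9], [-52.94, 120.26], [3.33, 152.33], [-74.26, 254.26], [0, 154.13], [-172.89, 172.89]. Speed limits (degrees/s): [127.2, 127.2, 159.86, 180, 180, 180].

## Interface

Orientations are given as a 3x3 rotation matrix whose columns are the frame's x, y, z axes.
In Python, from workcell import robot, imaging gives the robot as it stands.
- The arm moves only by the tool jog_arm, never from a script. Its argument "steps" is a list of rows, each an object with "dp": the shift along the tool's x, y, z in mm, a list of three; "delta_rot": the turn, a rotation vector about the tool's x, y, z in rad, a list of three; "hand": the opening, from 0 (shut) to 1 (fully open). A call has 1 to 8 rows; each row shifts and turns the commanded pose from where the row before left it, along the tool's axes as they then stand; what a row does not reach is not made up. A row lasts 1/12 s, in which the tool goes at most 41.7 mm and 7.16 degrees, less where a joint would pass 70% of its speed; a pose out of reach is approached as far as the arm can. A call is refused whole if a number of a shift passes 41.7 or a number of a turn 0.125, either way. A call with a gripper value outside its range is refused whole. The fingers move at their own pace and stop on an object; "grip_force" is the grip in N (left out, the last holds). Time passes only in rows, so rows that do not move let the fingers close. It gives the time, the measured TCP pose, the force, the opening and the grip force at its end, in the units of the state.
- robot.read_state(): the state, without advancing time (a new reading comes with each control period).
- imaging.snapshot(name): name is "side" or "top" or "wrist"; returns a dict with "frame" (384x512x3 uint8, red, green, blue), "K" (3x3 intrinsics, pixels), "dist" ([k1, k2, p1, p2, k3] as OpenCV has them; the pictures are not rectified), "world_to_cam" (4x4, takes a point from world to camera coordinates). Camera axes: x right, y down, z forward; pixel columns grow to the right and rows downward; lengths in m; the calibration is good to about 2 mm. A picture is of the moment at which its call begins. There is no depth.
- robot.finish_job(): hands the job in; it is judged then, once.
Trained networks look in a picture, given as the dict that the camera call returned (one of the last four; its "shot" number tells which), for a name from the list of things; names that differ only in an ending like _2 or _b are one class to them, and where a whole thing is asked for, a point or a joint stands for the part that bears it (a point fixed in the world has none). Each returns a list of dicts, best first, with "p" (0 to 1); they miss things now and then, are a little off and sometimes report something else, mostly with a low value. They report only what shows in the picture. A call takes as long as a camera call. They do not tell look-alikes from the thing itself.
- imaging.look_for(picture, query): "position" ([column, row] in pixels, amid what is visible of it).
- imaging.cut_out(picture, query): "mask" (384x512 bool, what is visible of it) and "position" ([column, row] in pixels, amid what is visible of it).
The state is a dict: "time": time; "qpos": joint angles; "qvel": joint speeds; "tau": joint torques, N m; "position": TCP position; "eef_rot": TCP orientation; "contact_force": force on the tool from outside, world axes, zero at the start; "wrist_torque": the same for the moment, N m; "grip_width": opening from 0.0 (shut) to 1.0 (fully open); "grasp_force": force on a finger pad.
Only numpy, scipy, OpenCV 4.12 (cv2) and the standard library are available. Lean on these libraries where they do the work, as an engineer would, in place of code of your own. Each camera call takes 0.05 s, during which the arm holds its last target. There are 200 camera calls.

## Working session

There is one attempt and no reset: what is moved stays moved. The work goes in short steps, Python scripts to look and compute and a tool call to move; the robot and the scene stay as the last step left them, time stands still between calls to the robot, and variables do not carry over. Pictures are saved under pics/ and viewed, at most 10 in all, crops included, and the job is handed in when it is done.

Besides the shell and the picture viewer there is one more tool, called after "Call:" as a command line: name --argument value ..., lists and objects as JSON in quotes. jog_arm: Moves the arm, as the interface text tells. Its arguments: {"type":"object","properties":{"steps":{"type":"array"},"grip_force":{"type":"number"}},"required":["steps"]}

```bash
ls; mkdir -p pics; python3 - <<'E'
from workcell import robot, imaging
import cv2,numpy as np
s=robot.read_state(); print(s, robot.pinch_z)
ims=[]
for n in ["side","top"]:
    p=imaging.snapshot(n); ims.append(p["frame"])
    print(n,p["K"].tolist(),p["dist"],p["world_to_cam"].tolist())
    for q in ["clamp_jig","lock_ring","head_grip","heatsink","tin","pliers","fuse_carton","plunger"]:
        print(q,[(np.round(d["position"]).tolist(),round(d["p"],2)) for d in imaging.look_for(p,q)][:4])
    cv2.imwrite(f"pics/{n}0.png",cv2.resize(p["frame"][:,:,::-1],(800,600)))
E
```

```text
pics
{'time': 0.0, 'qpos': array([ 7.53788559e+01,  2.02617570e+01,  9.36292478e+01, -3.99400658e-04,
        6.61885973e+01, -1.36539742e-01]), 'qvel': array([ 0.10706864, -0.00455044, -0.09491823, -0.11628387,  0.03535789,
       -0.04023792]), 'tau': array([ 4.32297720e-04, -5.93829381e+01, -3.34229779e+01,  6.97192247e-02,
        2.30391155e-02, -1.08443676e-04]), 'position': array([0.15617839, 0.60460468, 0.18137041]), 'eef_rot': array([[-9.68215589e-01,  2.50116882e-01, -3.44529871e-04],
       [ 2.50117119e-01,  9.68214654e-01, -1.34593710e-03],
       [-3.06272010e-06, -1.38933010e-03, -9.99999035e-01]]), 'contact_force': array([0.50327006, 0.85301647, 0.55609097]), 'wrist_torque': array([0.02209984, 0.0073962 , 0.00982068]), 'grasp_force': 0.0, 'grip_width': 1.001008119306444} 0.0187
side [[361.342123722401, 0.0, 251.99113044672615], [0.0, 361.342123722401, 193.93130297615025], [0.0, 0.0, 1.0]] [0.0161381 0.        0.        0.        0.       ] [[0.9610258076276745, -0.2755454259993449, 0.022452511761844034, -0.42878925620539715], [-0.14682610330944737, -0.5775251334010917
[... 542 characters left out ...]
.0, 254.15699842861048], [0.0, 388.9018214730105, 190.01082374998128], [0.0, 0.0, 1.0]] [0.00369911 0.         0.         0.         0.        ] [[-0.02340781010446137, -0.9996976361363141, -0.007530652666215939, -0.05893852137501495], [-0.9932420546397942, 0.024111859599481932, -0.1135290232565007, 0.46277349207913177], [0.11367627422216865, 0.004822295109237821, -0.993506139965348, 0.9999168596910339], [0.0, 0.0, 0.0, 1.0]]
clamp_jig [([259.0, 179.0], 0.61)]
lock_ring [([262.0, 188.0], 0.56)]
head_grip [([260.0, 185.0], 0.59)]
heatsink [([279.0, 239.0], 0.55)]
tin [([222.0, 197.0], 0.69)]
pliers [([296.0, 182.0], 0.74)]
fuse_carton [([321.0, 171.0], 0.54), ([262.0, 188.0], 0.3)]
plunger []
```

View pics/side0.png

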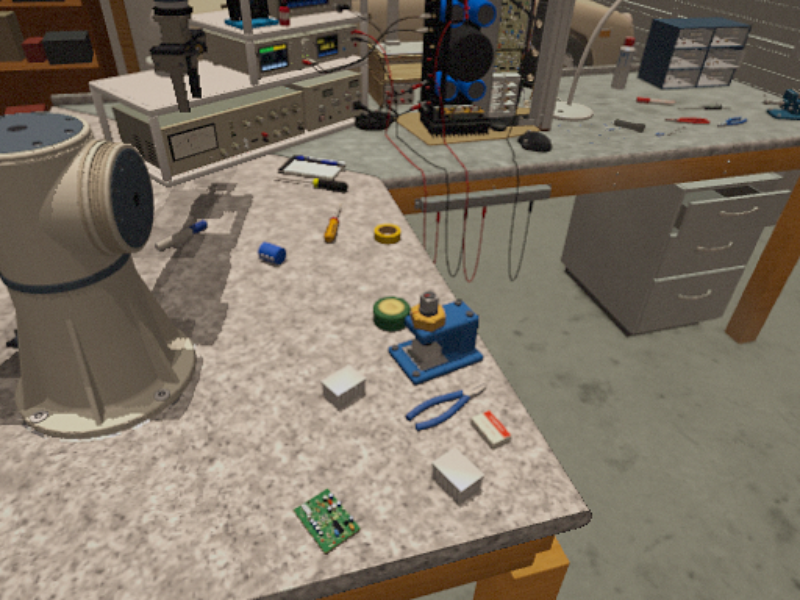

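View pics/top0.png

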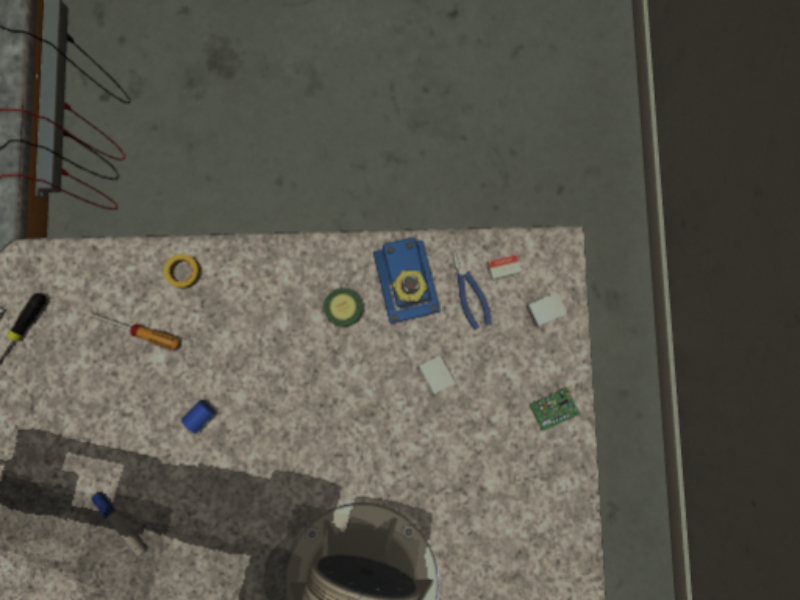

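The side view (800 px scale) shows the jig at (435,335), with the ring at (428,318) and the head at (428,300). The tin is at (392,312), the pliers at (445,408) and the carton at (490,428).

Heat sink candidates are the one under the foot at (430,352) and two loose blocks at (343,387) and (457,475). I choose the one under the foot because it is the smallest and sits on the jig. Ring look-alike: the yellow tape at (387,233). The brass hexagon on the jig is the real ring.

```bash
cat > h.py <<'E'
from workcell import robot, imaging
import cv2,numpy as np
def ray(p,uv):
    u=cv2.undistortPoints(np.array([[uv]],float),np.array(p["K"]),np.array(p["dist"]))[0,0]
    T=np.array(p["world_to_cam"]);R=T[:3,:3]
    return -R.T@T[:3,3], R.T@np.array([u[0],u[1],1])
def at(p,uv,z):
    c,d=ray(p,uv); return c+d*(z-c[2])/d[2]
def proj(p,X):
    T=np.array(p["world_to_cam"]);r,_=cv2.Rodrigues(T[:3,:3])
    return cv2.projectPoints(np.array(X,float).reshape(-1,1,3),r,T[:3,3],np.array(p["K"]),np.array(p["dist"]))[0][:,0]
def tri(obs):
    A=np.zeros((3,3));b=np.zeros(3)
    for p,uv in obs:
        c,d=ray(p,uv);d/=np.linalg.norm(d);M=np.eye(3)-np.outer(d,d);A+=M;b+=M@c
    return np.linalg.solve(A,b)
E
python3 - <<'E'
from h import *
P={n:imaging.snapshot(n) for n in ["side","top"]}
for q,z in [("lock_ring",.093),("head_grip",.116),("tin",.03),("pliers",.005),("fuse_carton",.014),("clamp_jig",.04)]:
    o=[]
    for n in P:
        for d in imaging.cut_out(P[n],q)[:2]:
            print(q,n,round(d["p"],2),np.round(d["position"],1),d["mask"].sum(),np.round(at(P[n],d["position"],z),4))
f=P["top"]["frame"][140:230,200:345]
a=cv2.resize(f,None,fx=5.4,fy=5.4,interpolation=cv2.INTER_CUBIC)[:300]
f=P["side"]["frame"][175:285,200:345]
b=cv2.resize(f,None,fx=2.6,fy=2.6,interpolation=cv2.INTER_CUBIC)
a=cv2.resize(P["top"]["frame"][145:215,235:305],None,fx=5.6,fy=5.6,interpolation=cv2.INTER_CUBIC)
b=cv2.resize(P["side"]["frame"][175:250,240:315],None,fx=5.2,fy=5.2,interpolation=cv2.INTER_CUBIC)
h=min(len(a),len(b)); cv2.imwrite("pics/crop1.png",np.hstack([a[:h],b[:h]])[:,:,::-1])
E
```

```text
lock_ring side 0.57 [274.  205.8] 236 [ 0.4661 -0.1075  0.093 ]
lock_ring top 0.74 [264.5 186.4] 218 [ 0.4619 -0.096   0.093 ]
head_grip side 0.6 [274.6 193.5] 148 [ 0.4716 -0.0916  0.116 ]
head_grip side 0.19 [270.1 223.9] 158 [ 0.4281 -0.19    0.116 ]
head_grip top 0.62 [295.9 190.1] 293 [ 0.4483 -0.1707  0.116 ]
tin side 0.67 [248.8 197.7] 422 [0.4414 0.0165 0.03  ]
tin top 0.9 [220.7 198.3] 463 [0.441  0.0183 0.03  ]
pliers top 0.57 [295.8 189.7] 345 [ 0.4618 -0.1819  0.005 ]
fuse_carton side 0.76 [314.  274.8] 370 [ 0.5092 -0.261   0.014 ]
fuse_carton top 0.57 [325.2 171.3] 223 [ 0.5085 -0.2614  0.014 ]
clamp_jig side 0.62 [282.5 214.5] 2112 [ 0.5   -0.083  0.04 ]
clamp_jig top 0.84 [259.8 180.9] 1582 [ 0.4832 -0.0853  0.04  ]
```

View pics/crop1.png

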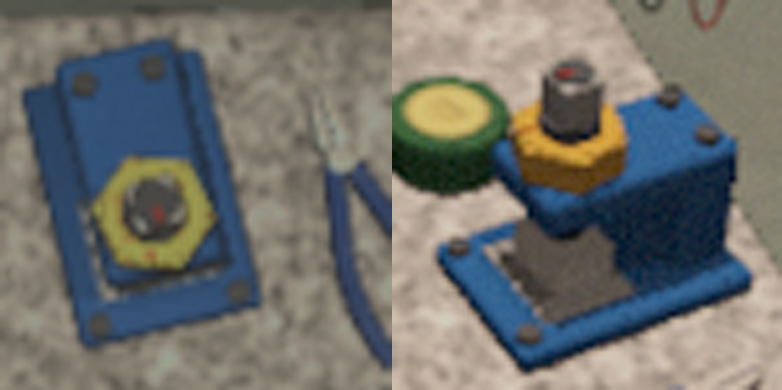

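The left crop is the top view. The brass hexagon is centred at (155,213), with flats facing roughly world ±x, and the square head sits inside it. The right crop shows the heat sink on the jig base under the foot at (570,255), so the choice is confirmed. Next I plan the approach above the jig.

```bash
cat >> h.py <<'E'
def plan(target,yawy,n):
    """rows to move TCP to target, tool y at world yaw (deg), tool down, n rows"""
    s=robot.read_state();R=np.array(s["eef_rot"]);p=np.array(s["position"])
    cur=np.degrees(np.arctan2(R[1,1],R[0,1])); d=(yawy-cur+180)%360-180
    if n*0.12<abs(np.radians(d)): print("few rows")
    step=(np.array(target)-p)/n; w=-np.radians(d)/n
    print("pos",np.round(p,4),"yaw",round(cur,1),"q6",round(s["qpos"][5],1),"dyaw",round(d,1))
    for i in range(n):
        a=np.radians(cur+d*i/n); y=np.array([np.cos(a),np.sin(a),0]); z=np.array([0,0,-1.]);x=np.cross(y,z)
        l=[x@step*1e3,y@step*1e3,z@step*1e3]
        print('{"dp":[%.1f,%.1f,%.1f],"delta_rot":[0,0,%.3f],"hand":1},'%(*l,w),end="" if (i+1)%8 else "\n\n")
    print()
E
python3 -c "
from h import *
plan([.435,-.094,.24],-8,24)"
```

```text
pos [0.1563 0.6051 0.1821] yaw 75.5 q6 -0.1 dyaw -83.5
{"dp":[-18.5,-25.3,-2.4],"delta_rot":[0,0,0.061],"hand":1},{"dp":[-20.0,-24.1,-2.4],"delta_rot":[0,0,0.061],"hand":1},{"dp":[-21.5,-22.9,-2.4],"delta_rot":[0,0,0.061],"hand":1},{"dp":[-22.8,-21.5,-2.4],"delta_rot":[0,0,0.061],"hand":1},{"dp":[-24.1,-20.1,-2.4],"delta_rot":[0,0,0.061],"hand":1},{"dp":[-25.2,-18.6,-2.4],"delta_rot":[0,0,0.061],"hand":1},{"dp":[-26.3,-17.0,-2.4],"delta_rot":[0,0,0.061],"hand":1},{"dp":[-27.3,-15.4,-2.4],"delta_rot":[0,0,0.061],"hand":1},

{"dp":[-28.2,-13.7,-2.4],"delta_rot":[0,0,0.061],"hand":1},{"dp":[-29.0,-12.0,-2.4],"delta_rot":[0,0,0.061],"hand":1},{"dp":[-29.7,-10.2,-2.4],"delta_rot":[0,0,0.061],"hand":1},{"dp":[-30.2,-8.4,-2.4],"delta_rot":[0,0,0.061],"hand":1},{"dp":[-30.7,-6.5,-2.4],"delta_rot":[0,0,0.061],"hand":1},{"dp":[-31.0,-4.7,-2.4],"delta_rot":[0,0,0.061],"hand":1},{"dp":[-31.2,-2.8,-2.4],"delta_rot":[0,0,0.061],"hand":1},{"dp":[-31.3,-0.9,-2.4],"delta_rot":[0,0,0.061],"hand":1},

{"dp":[-31.3,1.0,-2.4],"delta_rot":[0,0,0.061],"hand":1},{"dp":[-31.2,2.9,-2.4],"delta_rot":[0,0,0.061],"hand":1},{"dp":[-31.0,4.8,-2.4],"delta_rot":[0,0,0.061],"hand":1},{"dp":[-30.6,6.7,-2.4],"delta_rot":[0,0,0.061],"hand":1},{"dp":[-30.2,8.5,-2.4],"delta_rot":[0,0,0.061],"hand":1},{"dp":[-29.6,10.4,-2.4],"delta_rot":[0,0,0.061],"hand":1},{"dp":[-28.9,12.1,-2.4],"delta_rot":[0,0,0.061],"hand":1},{"dp":[-28.1,13.9,-2.4],"delta_rot":[0,0,0.061],"hand":1},
```

Call:
jog_arm --steps '[{"dp":[-18.5,-25.3,-2.4],"delta_rot":[0,0,0.061],"hand":1},{"dp":[-20,-24.1,-2.4],"delta_rot":[0,0,0.061],"hand":1},{"dp":[-21.5,-22.9,-2.4],"delta_rot":[0,0,0.061],"hand":1},{"dp":[-22.8,-21.5,-2.4],"delta_rot":[0,0,0.061],"hand":1},{"dp":[-24.1,-20.1,-2.4],"delta_rot":[0,0,0.061],"hand":1},{"dp":[-25.2,-18.6,-2.4],"delta_rot":[0,0,0.061],"hand":1},{"dp":[-26.3,-17,-2.4],"delta_rot":[0,0,0.061],"hand":1},{"dp":[-27.3,-15.4,-2.4],"delta_rot":[0,0,0.061],"hand":1}]'

```text
time: 2.27
position: [0.2492, 0.3707, 0.2015]
eef_rot: [[-0.736, 0.677, 0.0], [0.677, 0.736, 0.0], [-0.0, 0.0, -1.0]]
contact_force: [0.3, -0.7, 0.1]
grip_width: 0.999
grasp_force: 0.0
```

Call:
jog_arm --steps '[{"dp":[-28.2,-13.7,-2.4],"delta_rot":[0,0,0.061],"hand":1},{"dp":[-29,-12,-2.4],"delta_rot":[0,0,0.061],"hand":1},{"dp":[-29.7,-10.2,-2.4],"delta_rot":[0,0,0.061],"hand":1},{"dp":[-30.2,-8.4,-2.4],"delta_rot":[0,0,0.061],"hand":1},{"dp":[-30.7,-6.5,-2.4],"delta_rot":[0,0,0.061],"hand":1},{"dp":[-31,-4.7,-2.4],"delta_rot":[0,0,0.061],"hand":1},{"dp":[-31.2,-2.8,-2.4],"delta_rot":[0,0,0.061],"hand":1},{"dp":[-31.3,-0.9,-2.4],"delta_rot":[0,0,0.061],"hand":1}]'

```text
time: 2.93
position: [0.3414, 0.1374, 0.2209]
eef_rot: [[-0.333, 0.943, 0.001], [0.943, 0.333, 0.0], [0.0, 0.001, -1.0]]
contact_force: [0.9, 0.8, 0.6]
grip_width: 1.004
grasp_force: 0.0
```

Call:
jog_arm --steps '[{"dp":[-31.3,1,-2.4],"delta_rot":[0,0,0.061],"hand":1},{"dp":[-31.2,2.9,-2.4],"delta_rot":[0,0,0.061],"hand":1},{"dp":[-31,4.8,-2.4],"delta_rot":[0,0,0.061],"hand":1},{"dp":[-30.6,6.7,-2.4],"delta_rot":[0,0,0.061],"hand":1},{"dp":[-30.2,8.5,-2.4],"delta_rot":[0,0,0.061],"hand":1},{"dp":[-29.6,10.4,-2.4],"delta_rot":[0,0,0.061],"hand":1},{"dp":[-28.9,12.1,-2.4],"delta_rot":[0,0,0.061],"hand":1},{"dp":[-28.1,13.9,-2.4],"delta_rot":[0,0,0.061],"hand":1}]'

```text
time: 3.6
position: [0.4329, -0.0964, 0.24]
eef_rot: [[0.149, 0.989, 0.001], [0.989, -0.149, -0.0], [0.0, 0.001, -1.0]]
contact_force: [0.4, 0.8, 0.8]
grip_width: 0.998
grasp_force: 0.0
```

```bash
python3 - <<'E'
from h import *
s=robot.read_state(); print(s["time"],s["position"],s["qpos"])
p=imaging.snapshot("wrist"); print(p["world_to_cam"], p["K"])
for q in ["lock_ring","head_grip"]:
  for d in imaging.cut_out(p,q)[:2]: print(q,d["p"],d["position"],at(p,d["position"],.098 if q[0]=="l" else .128))
uv=proj(p,[.465,-.094,.1])[0]; print(uv)
cv2.imwrite("pics/w1.png",cv2.resize(p["frame"],(800,600),interpolation=cv2.INTER_CUBIC)[:,:,::-1])
E
```

```text
3.6 [ 0.43293371 -0.09637171  0.2400009 ] [-1.27478218e+01  2.01406222e-01  1.10596124e+02  5.48904951e-03
  6.91717485e+01 -4.19213858e+00]
[[ 9.88985735e-01 -1.48009180e-01 -7.05816222e-04 -4.41699589e-01]
 [-1.42323494e-01 -9.52282010e-01  2.70005550e-01 -7.66028177e-02]
 [-4.06354362e-02 -2.66931183e-01 -9.62858507e-01  4.39308328e-01]
 [ 0.00000000e+00  0.00000000e+00  0.00000000e+00  1.00000000e+00]] [[292.91444447   0.         254.10518287]
 [  0.         292.91444447 190.99095482]
 [  0.           0.           1.        ]]
lock_ring 0.83 [280.8, 154.4] [ 0.46712263 -0.07698     0.098     ]
head_grip 0.66 [286.5, 168.7] [ 0.46932001 -0.08865228  0.128     ]
head_grip 0.33 [252.7, 71.9] [0.44753181 0.01506329 0.128     ]
[280.95208712 168.96734596]
```

View pics/w1.png

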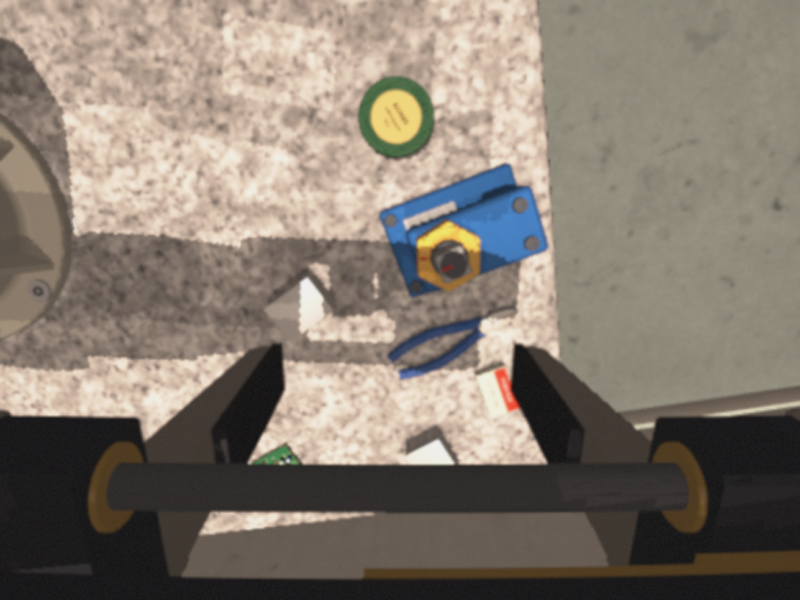

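The wrist view shows the ring at (448,257), the head at (450,260), the tin at (396,117), the pliers at (440,345) and the carton at (500,390). I'll fit the ring pose with a prism model in all three views.

```bash
cat > fit.py <<'E'
from h import *
from scipy.optimize import differential_evolution as DE
def poly(x,y,ang,r,n,z0,z1):
    a=ang+np.arange(n)*2*np.pi/n
    return np.array([[x+r*np.cos(t),y+r*np.sin(t),z] for z in (z0,z1) for t in a])
S=4
def fill(p,X,o,sz,v=1,img=None):
    uv=((proj(p,X)-o+.5)*S).astype(np.float32)
    m=np.zeros((sz*S,sz*S),np.uint8) if img is None else img
    cv2.fillConvexPoly(m,cv2.convexHull(uv).astype(np.int32)[:,0],v); return m
def fit(names,c,show=None):
    D=[]
    for n in names:
        p=imaging.snapshot(n); o=(proj(p,[*c,.1])[0]-35).astype(int)
        f=p["frame"][o[1]:o[1]+70,o[0]:o[0]+70]; f=cv2.resize(f,None,fx=S,fy=S,interpolation=cv2.INTER_CUBIC)
        h=cv2.cvtColor(f,cv2.COLOR_RGB2HSV)
        m=cv2.inRange(h,(12,90,60),(38,255,255))//255
        k,l,st,ce=cv2.connectedComponentsWithStats(m); ctr=l[100:180,100:180]; b=np.bincount(ctr[ctr>0]).argmax()
        D.append((n,p,o,f,(l==b).astype(np.uint8)))
    def cost(v,D=D):
        e=0
        for i,(n,p,o,f,m) in enumerate(D):
            g=fill(p,poly(v[0],v[1],v[2]+np.pi/6,.024/np.cos(np.pi/6),6,.080,.098),o,70)
            fill(p,poly(v[0],v[1],0,.0145,24,.098,.104),o,70,0,g)
            fill(p,poly(v[0],v[1],0,.0135,24,.104,.128),o,70,0,g)
            k=np.zeros_like(g); e+=1-(g&m).sum()/(g|m).sum()
        return e/len(D)
    b=[(c[0]-.015,c[0]+.015),(c[1]-.015,c[1]+.015),(-np.pi/6,np.pi/6)]
    for sub in [[d] for d in D]+[D]:
        r=DE(lambda v:cost(v,sub),b,maxiter=25,popsize=8,seed=1,tol=1e-4)
        print([d[0] for d in sub],np.round(r.x[:2],4),"yaw",round(np.degrees(r.x[2]),1),"cost",round(r.fun,3))
    v=r.x; out=[]
    for n,p,o,f,m in D:
        f=f.copy(); X=poly(v[0],v[1],v[2]+np.pi/6,.0277,6,.098,.098)[:6]
        cv2.polylines(f,[((proj(p,X)-o+.5)*S).astype(np.int32)],True,(0,255,255),1); out.append(cv2.resize(f[50:230,50:230],(390,390)))
    if show: cv2.imwrite(show,np.hstack(out[:2])[:,:,::-1])
if __name__=="__main__": fit(["wrist","top","side"],(.466,-.092),"pics/fit1.png")
E
python3 fit.py
```

```text
Traceback (most recent call last):
  File "fit.py", line 37, in <module>
    if __name__=="__main__": fit(["wrist","top","side"],(.466,-.092),"pics/fit1.png")
                             ~~~^^^^^^^^^^^^^^^^^^^^^^^^^^^^^^^^^^^^^^^^^^^^^^^^^^^^^
  File "fit.py", line 18, in fit
    k,l,st,ce=cv2.connectedComponentsWithStats(m); ctr=l[100:180,100:180]; b=np.bincount(ctr[ctr>0]).argmax()
                                                                             ~~~~~~~~~~~~~~~~~~~~~~~~~~~~~~^^
ValueError: attempt to get argmax of an empty sequence
```

```bash
sed -i 's/ctr=l\[100:180,100:180\]; b=/ctr=l[100:180,100:180]\n        if (ctr>0).sum()<300: print("no",n); continue\n        b=/' fit.py
python3 fit.py
```

```text
no top
['wrist'] [ 0.473  -0.0901] yaw -6.9 cost 0.204
['side'] [ 0.4718 -0.0858] yaw -7.8 cost 0.117
['wrist', 'side'] [ 0.4726 -0.0895] yaw -7.6 cost 0.213
```

View pics/fit1.png

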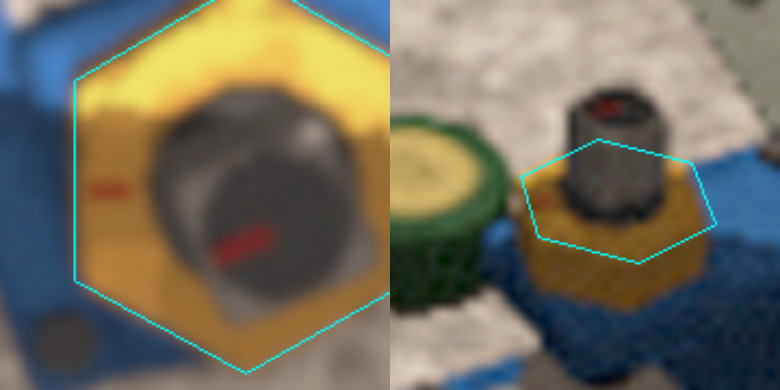

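The cyan hexagon matches the brass ring in both crops. The head's square edge runs from (240,325) to (375,250) in the left one. Now I move above the ring to re-measure close up.

```bash
python3 -c "
from h import *
plan([.472,-.0895,.165],-7.5,5)"
```

```text
pos [ 0.4322 -0.0937  0.2396] yaw -8.3 q6 -4.2 dyaw 0.8
{"dp":[2.0,7.7,14.9],"delta_rot":[0,0,-0.003],"hand":1},{"dp":[2.0,7.8,14.9],"delta_rot":[0,0,-0.003],"hand":1},{"dp":[1.9,7.8,14.9],"delta_rot":[0,0,-0.003],"hand":1},{"dp":[1.9,7.8,14.9],"delta_rot":[0,0,-0.003],"hand":1},{"dp":[1.9,7.8,14.9],"delta_rot":[0,0,-0.003],"hand":1},
```

Call:
jog_arm --steps '[{"dp":[2,7.8,14.9],"delta_rot":[0,0,-0.003],"hand":1},{"dp":[2,7.8,14.9],"delta_rot":[0,0,-0.003],"hand":1},{"dp":[2,7.8,14.9],"delta_rot":[0,0,-0.003],"hand":1},{"dp":[2,7.8,14.9],"delta_rot":[0,0,-0.003],"hand":1},{"dp":[2,7.8,14.9],"delta_rot":[0,0,0],"hand":1},{"dp":[0,0,0],"delta_rot":[0,0,0],"hand":1}]'

```text
time: 4.5
position: [0.472, -0.0889, 0.1629]
eef_rot: [[0.132, 0.991, -0.003], [0.991, -0.132, 0.001], [0.0, -0.003, -1.0]]
contact_force: [-0.6, 0.5, 0.1]
grip_width: 1.0
grasp_force: 0.0
```

```bash
python3 - <<'E'
from h import *
s=robot.read_state(); print(s["time"],s["position"],s["wrist_torque"])
p=imaging.snapshot("wrist"); np.savez("w2.npz",**{k:np.array(p[k]) for k in("frame","K","dist","world_to_cam")})
f=cv2.resize(p["frame"],None,fx=4,fy=4,interpolation=cv2.INTER_CUBIC)
def dr(X,c): cv2.polylines(f,[((proj(p,X)+.5)*4).astype(np.int32)],True,c,1)
from fit import poly
dr(poly(.472,-.0895,np.radians(-7.5+30),.0277,6,.098,.098)[:6],(0,255,255))
t=s["position"]; R=np.array(s["eef_rot"])
uv=(proj(p,[t, t+R[:,1]*.046,t-R[:,1]*.046])); print(uv, proj(p,[.472,-.0895,.098]))
c=((proj(p,[.472,-.0895,.11])[0])*4).astype(int); print(c)
f=f[max(0,c[1]-300):c[1]+300,c[0]-400:c[0]+400]; cv2.imwrite("pics/w2.png",f[:,:,::-1])
E
```

```text
4.5 [ 0.47195642 -0.08889778  0.16293952] [-0.04515754  0.07497119 -0.01900302]
[[254.8917156  215.90571644]
 [317.08518758 215.94584391]
 [192.71942753 215.79739578]] [[255.14612727 192.52713386]]
[1020  784]
```

View pics/w2.png

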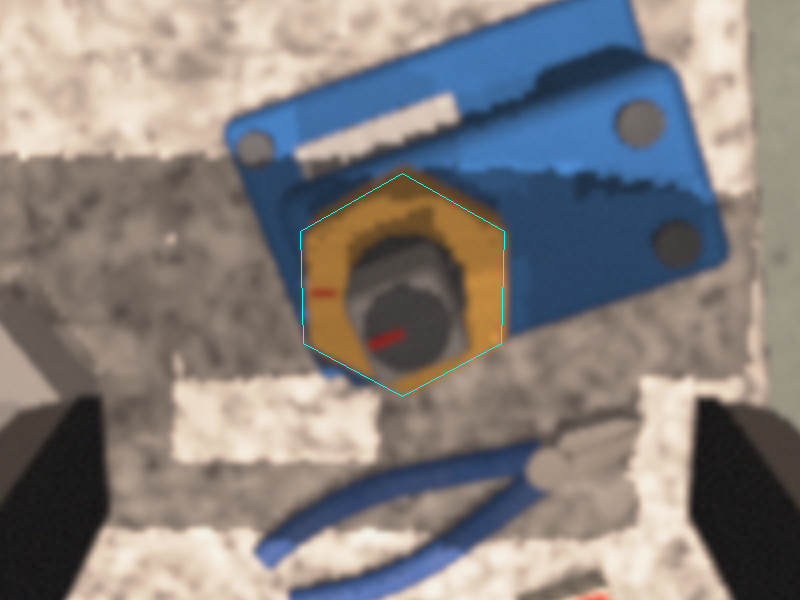

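Here the ring spans about (303–510, 168–392), with the fit some 1 mm off. The head's square is rotated against the ring. I'll refit both numerically on this view.

```bash
cat > fit2.py <<'E'
from h import *
from fit import poly
from scipy.optimize import minimize, differential_evolution as DE
import sys
p=dict(np.load(sys.argv[1])); c0=(.473,-.0885)
g=cv2.GaussianBlur(p["frame"],(0,0),.7).astype(np.float32)
lab=cv2.cvtColor(g/255,cv2.COLOR_RGB2LAB)
gx=[cv2.Sobel(lab[:,:,i],cv2.CV_32F,1,0) for i in(0,1,2)];gy=[cv2.Sobel(lab[:,:,i],cv2.CV_32F,0,1) for i in(0,1,2)]
w=(.3,1,1)
def edge(X):  # mean gradient normal to the projected segment chain (closed)
    uv=proj(p,X); nx=np.roll(uv,-1,0); s=0
    for a,b in zip(uv,nx):
        t=np.linspace(.1,.9,15)[:,None]; q=(a+(b-a)*t).astype(np.float32); n=np.array([-(b-a)[1],(b-a)[0]])/np.linalg.norm(b-a)
        e=0
        for k in range(3):
            e=e+w[k]*np.abs(cv2.remap(gx[k],q[:,0],q[:,1],1)*n[0]+cv2.remap(gy[k],q[:,0],q[:,1],1)*n[1])
        s+=np.minimum(e,60).mean()
    return s/len(uv)
B=[(c0[0]-.006,c0[0]+.006),(c0[1]-.006,c0[1]+.006),(-np.radians(30),np.radians(30))]
r=DE(lambda v:-edge(poly(v[0],v[1],v[2]+np.pi/6,.0277,6,.098,.098)[:6]),B,seed=0,popsize=20)
print("ring",np.round(r.x[:2],4),np.degrees(r.x[2]),r.fun)
for dy in range(-12,9,3): print(dy,round(edge(poly(r.x[0],r.x[1],np.radians(dy)+np.pi/6,.0277,6,.098,.098)[:6]),1),end="; ")
print()
# jig arm/base yaw: base rectangle at z=.012
def base(v): 
    c,s=np.cos(v[2]),np.sin(v[2]); return np.array([[v[0]+c*a-s*b,v[1]+s*a+c*b,.012] for a,b in((-.045,-.045),(.085,-.045),(.085,.045),(-.045,.045))])
r2=DE(lambda v:-edge(base(v)),[B[0],B[1],(-.1,.5)],seed=0,popsize=20)
print("base",np.round(r2.x[:2],4),np.degrees(r2.x[2]),r2.fun)
E
python3 fit2.py w2.npz
python3 - <<'E'
import numpy as np;from h import *
p=dict(np.load('w2.npz')); f=p["frame"].astype(int)
o=(proj(p,[.472,-.0895,.11])[0]*4).astype(int)-[400,300]
h=cv2.cvtColor(p["frame"],cv2.COLOR_RGB2HSV).astype(int)
m=((h[:,:,0]<6)|(h[:,:,0]>174))&(h[:,:,1]>110)
n,l,st,ce=cv2.connectedComponentsWithStats(m.astype(np.uint8))
for i in range(1,n):
    x,y=ce[i]
    if 230<x<290 and 150<y<235:
        ys,xs=np.nonzero(l==i)
        for z in(.098,.128):
            P=np.array([at(p,(a,b),z)[:2] for a,b in zip(xs,ys)]);u=np.linalg.svd(P-P.mean(0))[2][0] if len(P)>2 else [1,0]
            print(st[i][4],ce[i]*4-o,z,np.round(P.mean(0),4),np.degrees(np.arctan2(u[1],u[0])))
E
```

```text
ring [ 0.4725 -0.0892] -8.647492225109938 -58.56648046792569
-12 56.6; -9 58.5; -6 57.9; -3 56.7; 0 55.5; 3 54.0; 6 52.0; 
base [ 0.4767 -0.0935] 16.51098433942379 -44.31904933130115
32 [384.375 337.5  ] 0.098 [ 0.4664 -0.1018] -163.15263527912452
32 [384.375 337.5  ] 0.128 [ 0.4682 -0.0919] -163.15263527912458
```

```bash
sed -i 's/np.minimum(e,60).mean()/np.sqrt(e).mean()/; s/w=(.3,1,1)/w=(.15,.5,1)/' fit2.py; python3 fit2.py w2.npz; sed -i 's/"wrist","top","side"/"wrist","side"/; s/(12,90,60)/(8,70,30)/' fit.py; sed -i 's/fit1.png/fit3.png/' fit.py; python3 fit.py
```

```text
ring [ 0.473 -0.089] -6.636980886963861 -10.138112434913955
-12 9.6; -9 10.0; -6 10.1; -3 10.0; 0 9.6; 3 9.2; 6 8.8; 
base [ 0.4775 -0.0938] 17.664598386270875 -6.863206239255805
['wrist'] [ 0.4727 -0.0906] yaw -5.9 cost 0.177
['side'] [ 0.4716 -0.0863] yaw -6.5 cost 0.111
['wrist', 'side'] [ 0.4724 -0.0901] yaw -7.4 cost 0.215
```

Consensus is a ring centre of (0.473, −0.089) with yaw about −6.5°, inside the jig-yaw and ring-angle range. The head yaw is about 17°. I descend with the fingers open.

Call:
jog_arm --steps '[{"dp":[0,1,20],"delta_rot":[0,0,-0.02],"hand":1},{"dp":[0,0,20],"delta_rot":[0,0,0],"hand":1},{"dp":[0,0,20],"delta_rot":[0,0,0],"hand":0.8},{"dp":[0,0,12],"delta_rot":[0,0,0],"hand":0.7},{"dp":[0,0,7.5],"delta_rot":[0,0,0],"hand":0.65},{"dp":[0,0,0],"delta_rot":[0,0,0],"hand":0.62},{"dp":[0,0,0],"delta_rot":[0,0,0],"hand":0.6}]' --grip_force 20

```text
time: 5.23
position: [0.474, -0.0904, 0.0865]
eef_rot: [[0.114, 0.994, 0.001], [0.994, -0.114, -0.0], [-0.0, 0.001, -1.0]]
contact_force: [-0.2, -0.1, 0.6]
grip_width: 0.662
grasp_force: 0.0
```

Call:
jog_arm --steps '[{"dp":[0,0,0],"delta_rot":[0,0,0],"hand":0.57},{"dp":[0,0,0],"delta_rot":[0,0,0],"hand":0.55},{"dp":[0,0,0],"delta_rot":[0,0,0],"hand":0.53},{"dp":[0,0,0],"delta_rot":[0,0,0],"hand":0.5}]'

```text
time: 5.57
position: [0.4741, -0.0904, 0.0863]
eef_rot: [[0.114, 0.994, 0.001], [0.994, -0.114, -0.0], [-0.0, 0.001, -1.0]]
contact_force: [0.0, -0.5, 0.4]
grip_width: 0.504
grasp_force: 0.0
```

```bash
python3 -c "
from h import *
s=robot.read_state();R=s['eef_rot']
for k in ('time','position','contact_force','wrist_torque','grip_width','grasp_force','qpos'): print(k,np.round(s[k],4))
print(np.degrees(np.arctan2(R[1,1],R[0,1])))"
```

```text
time 5.5667
position [ 0.4741 -0.0904  0.0863]
contact_force [ 0.0054 -0.5396  0.3616]
wrist_torque [-0.0696  0.0359 -0.012 ]
grip_width 0.5036
grasp_force 0.0
qpos [-1.09777e+01  1.46970e+01  1.15775e+02  1.60000e-03  4.94667e+01
 -4.44640e+00]
-6.532375155896689
```

Call:
jog_arm --steps '[{"dp":[0,0,0],"delta_rot":[0,0,0],"hand":0.47},{"dp":[0,0,0],"delta_rot":[0,0,0],"hand":0.44},{"dp":[0,0,0],"delta_rot":[0,0,0],"hand":0.4}]'

```text
time: 5.82
position: [0.4737, -0.0904, 0.0857]
eef_rot: [[0.114, 0.994, 0.0], [0.994, -0.114, -0.0], [0.0, 0.0, -1.0]]
contact_force: [0.0, -0.2, -0.1]
grip_width: 0.407
grasp_force: 0.0
```

```bash
cat > st.py <<'E'
from h import *
s=robot.read_state();R=s['eef_rot']
for k in ('time','position','contact_force','wrist_torque','grip_width','grasp_force'): print(k,np.round(s[k],4).tolist(),end=' ')
print("yaw",np.degrees(np.arctan2(R[1,1],R[0,1])),"q6",s['qpos'][5])
E
python3 st.py
```

```text
time 5.8167 position [0.4737, -0.0904, 0.0857] contact_force [0.0033, -0.221, -0.064] wrist_torque [-0.0852, 0.0945, 0.0205] grip_width 0.4068 grasp_force 0.0 yaw -6.530529888356528 q6 -4.447943629159467
```

The fingers are at 37 mm with no contact, so the ring is not where I thought. I look before closing further.

```bash
python3 - <<'E'
from h import *
p=imaging.snapshot("wrist");q=imaging.snapshot("side")
a=cv2.resize(p["frame"][100:270,160:350],(440,394),interpolation=cv2.INTER_CUBIC)
b=cv2.resize(q["frame"][130:260,220:340],(360,394),interpolation=cv2.INTER_CUBIC)
cv2.imwrite("pics/w4.png",np.hstack([a,b])[:,:,::-1])
E
```

```text
(no output)
```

View pics/w4.png

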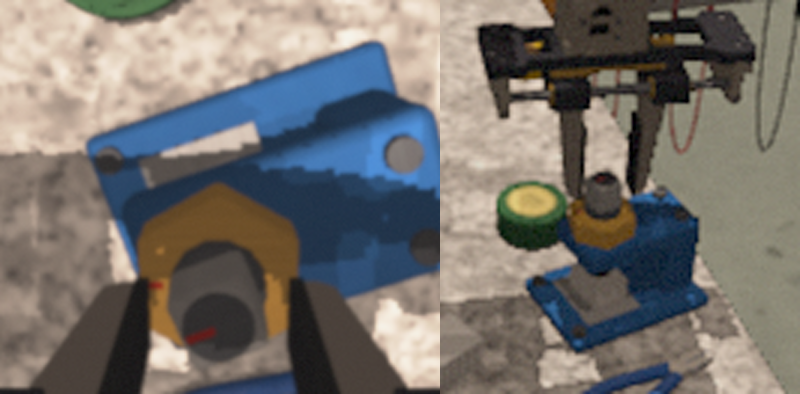

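```bash
python3 - <<'E'
from h import *
p=imaging.snapshot("wrist");q=imaging.snapshot("side")
for n,a,b in (("L",(222.6,220.9),(265.7,193.4)),("R",(287.4,220.9),(285.7,193.4))): print(n,tri([(p,a),(q,b)]))
s=robot.read_state();t=s["position"];y=s["eef_rot"][:,1]
X=[t-y*.0185,t+y*.0185]; print("pred wrist",proj(p,X),"side",proj(q,X))
print("head top pred .128 side",proj(q,[.473,-.089,.128]),"wrist",proj(p,[.473,-.089,.128]))
# observed head-top: side crop (602,180), wrist crop (220,325)
print("head",tri([(p,(160+220/2.316,100+325/2.318)),(q,(220+(602-440)/3,130+180/3.03))]))
print("wristcam",-np.array(p["world_to_cam"])[:3,:3].T@np.array(p["world_to_cam"])[:3,3])
E
```

```text
L [ 0.45350926 -0.08148903  0.11229588]
R [ 0.49791416 -0.08851325  0.10883752]
pred wrist [[229.84286144 215.87223036]
 [279.91215698 215.93269965]] side [[266.80181464 204.03342317]
 [282.08194118 202.72222952]]
head top pred .128 side [[275.11968622 188.55319215]] wrist [[253.6975032 238.756878 ]]
head [ 0.47189879 -0.09006605  0.12661411]
wristcam [ 0.4819155  -0.01468388  0.28900582]
```

The wrist view shows the fingertips over the ring top, at (145,280) and (293,280). Triangulation puts the tips at z≈0.110, although the reported TCP z is 0.086, so they are still above the ring (top 0.098). I open and go down in small, force-watched steps.

Call:
jog_arm --steps '[{"dp":[0,0,0],"delta_rot":[0,0,0],"hand":0.7},{"dp":[0,0,0],"delta_rot":[0,0,0],"hand":0.7},{"dp":[0,0,0],"delta_rot":[0,0,0],"hand":0.7},{"dp":[0,0,2],"delta_rot":[0,0,0],"hand":0.7},{"dp":[0,0,2],"delta_rot":[0,0,0],"hand":0.7}]'

```text
time: 6.43
position: [0.4737, -0.0904, 0.0816]
eef_rot: [[0.114, 0.994, 0.0], [0.994, -0.114, -0.0], [-0.0, 0.0, -1.0]]
contact_force: [0.1, 0.3, -0.3]
grip_width: 0.702
grasp_force: 0.0
```

Call:
jog_arm --steps '[{"dp":[0,0,1.5],"delta_rot":[0,0,0],"hand":0.7},{"dp":[0,0,0.5],"delta_rot":[0,0,0],"hand":0.7}]'

```text
time: 6.6
position: [0.4734, -0.0903, 0.0793]
eef_rot: [[0.114, 0.994, -0.001], [0.994, -0.114, 0.0], [0.0, -0.001, -1.0]]
contact_force: [-0.8, -0.2, 0.4]
grip_width: 0.699
grasp_force: 0.0
```

Call:
jog_arm --steps '[{"dp":[0,0,1.5],"delta_rot":[0,0,0],"hand":0.7},{"dp":[0,0,0],"delta_rot":[0,0,0],"hand":0.7}]'

```text
time: 6.77
position: [0.4735, -0.0903, 0.0779]
eef_rot: [[0.114, 0.994, -0.0], [0.994, -0.114, 0.0], [0.0, -0.0, -1.0]]
contact_force: [-0.2, 0.1, 0.4]
grip_width: 0.703
grasp_force: 0.0
```

No contact below the arm-top height, so the reported z really is low. I keep descending.

Call:
jog_arm --steps '[{"dp":[0,0,3],"delta_rot":[0,0,0],"hand":0.7},{"dp":[0,0,3],"delta_rot":[0,0,0],"hand":0.7},{"dp":[0,0,0],"delta_rot":[0,0,0],"hand":0.7}]'

```text
time: 7.02
position: [0.4733, -0.0903, 0.0716]
eef_rot: [[0.114, 0.994, -0.001], [0.994, -0.114, 0.0], [0.0, -0.001, -1.0]]
contact_force: [-0.7, 0.1, 0.4]
grip_width: 0.703
grasp_force: 0.0
```

Call:
jog_arm --steps '[{"dp":[0,0,2],"delta_rot":[0,0,0],"hand":0.7},{"dp":[0,0,2],"delta_rot":[0,0,0],"hand":0.7},{"dp":[0,0,0],"delta_rot":[0,0,0],"hand":0.7}]'

```text
time: 7.27
position: [0.4734, -0.0903, 0.0678]
eef_rot: [[0.114, 0.994, -0.0], [0.994, -0.114, 0.0], [0.0, -0.0, -1.0]]
contact_force: [-0.5, -0.5, 0.1]
grip_width: 0.701
grasp_force: 0.0
```

```bash
python3 - <<'E'
from h import *
p=imaging.snapshot("wrist");q=imaging.snapshot("side")
a=cv2.resize(p["frame"][110:260,160:350],(500,394),interpolation=cv2.INTER_CUBIC)
b=cv2.resize(q["frame"][160:240,240:310],(345,394),interpolation=cv2.INTER_CUBIC)[:,:300]
cv2.imwrite("pics/w5.png",np.hstack([a,b])[:,:,::-1])
E
python3 st.py
```

```text
time 7.3667 position [0.4736, -0.0904, 0.0681] contact_force [-1.2348, -0.2286, 0.1196] wrist_torque [-0.091, 0.0401, -0.0013] grip_width 0.6981 grasp_force 0.0 yaw -6.533482543392823 q6 -4.447138041115424
```

View pics/w5.png

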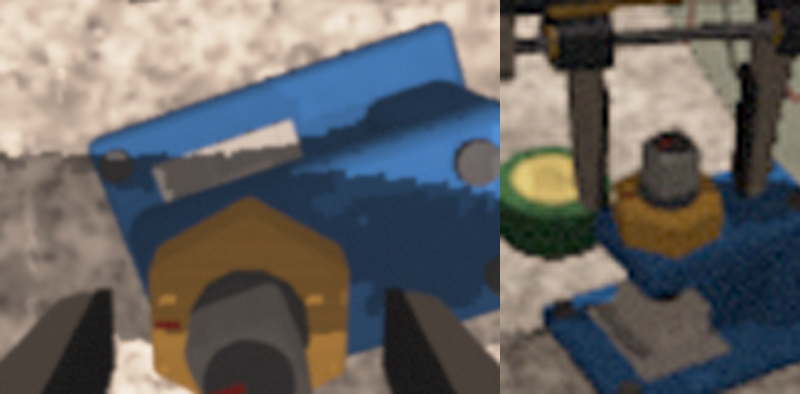

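```bash
python3 - <<'E'
from h import *
p=imaging.snapshot("wrist");q=imaging.snapshot("side")
for n,a,b in (("L",(201.8,220.4),(258.3,202.6)),("R",(307,220.4),(290.8,199.6))): print(n,tri([(p,a),(q,b)]))
E
```

```text
L [ 0.43749367 -0.08165926  0.0881389 ]
R [ 0.51140169 -0.09055955  0.08918465]
```

Call:
jog_arm --steps '[{"dp":[0,0,1.5],"delta_rot":[0,0,0],"hand":0.7},{"dp":[0,0,1.5],"delta_rot":[0,0,0],"hand":0.66},{"dp":[0,0,0],"delta_rot":[0,0,0],"hand":0.62}]'

```text
time: 7.72
position: [0.4734, -0.0903, 0.0649]
eef_rot: [[0.114, 0.994, -0.0], [0.994, -0.114, 0.0], [0.0, -0.0, -1.0]]
contact_force: [0.5, -0.3, 0.2]
grip_width: 0.628
grasp_force: 0.0
```

Tips are now at about z=0.086, straddling the ring. I close on it.

Call:
jog_arm --steps '[{"dp":[0,0,0],"delta_rot":[0,0,0],"hand":0.58},{"dp":[0,0,0],"delta_rot":[0,0,0],"hand":0.55},{"dp":[0,0,0],"delta_rot":[0,0,0],"hand":0.52},{"dp":[0,0,0],"delta_rot":[0,0,0],"hand":0.48}]' --grip_force 20

```text
time: 8.05
position: [0.4739, -0.0904, 0.0656]
eef_rot: [[0.114, 0.994, 0.0], [0.994, -0.114, -0.0], [-0.0, 0.0, -1.0]]
contact_force: [-4.6, 2.0, 21.2]
grip_width: 0.489
grasp_force: 10.5
```

```bash
python3 st.py
```

```text
time 8.05 position [0.4739, -0.0904, 0.0656] contact_force [-4.6173, 2.0199, 21.2259] wrist_torque [0.1339, 0.9955, -0.0252] grip_width 0.4888 grasp_force 10.5171 yaw -6.531310842178494 q6 -4.448213732665516
```

A 21 N upward push at 45 mm means a finger is riding the ring's top edge, so the tips are higher than estimated. I open, go lower and retry.

Call:
jog_arm --steps '[{"dp":[0,0,0],"delta_rot":[0,0,0],"hand":0.65},{"dp":[0,0,0],"delta_rot":[0,0,0],"hand":0.65},{"dp":[0,0,2],"delta_rot":[0,0,0],"hand":0.65},{"dp":[0,0,2],"delta_rot":[0,0,0],"hand":0.65},{"dp":[0,0,0],"delta_rot":[0,0,0],"hand":0.65}]'

```text
time: 8.47
position: [0.473, -0.0903, 0.0606]
eef_rot: [[0.114, 0.994, -0.001], [0.994, -0.114, 0.0], [0.0, -0.001, -1.0]]
contact_force: [-0.2, 0.4, 0.2]
grip_width: 0.653
grasp_force: 0.0
```

Call:
jog_arm --steps '[{"dp":[0,0,2],"delta_rot":[0,0,0],"hand":0.65},{"dp":[0,0,1],"delta_rot":[0,0,0],"hand":0.65},{"dp":[0,0,0],"delta_rot":[0,0,0],"hand":0.65}]'

```text
time: 8.72
position: [0.4733, -0.0903, 0.0578]
eef_rot: [[0.114, 0.994, -0.001], [0.994, -0.114, 0.0], [0.0, -0.001, -1.0]]
contact_force: [0.4, 0.7, -0.5]
grip_width: 0.646
grasp_force: 0.0
```

Call:
jog_arm --steps '[{"dp":[0,0,1.5],"delta_rot":[0,0,0],"hand":0.65},{"dp":[0,0,0],"delta_rot":[0,0,0],"hand":0.65}]'

```text
time: 8.88
position: [0.4735, -0.0903, 0.0565]
eef_rot: [[0.114, 0.994, -0.0], [0.994, -0.114, 0.0], [0.0, -0.0, -1.0]]
contact_force: [-0.0, -0.5, -0.1]
grip_width: 0.65
grasp_force: 0.0
```

Call:
jog_arm --steps '[{"dp":[0,0,0],"delta_rot":[0,0,0],"hand":0.58},{"dp":[0,0,0],"delta_rot":[0,0,0],"hand":0.54},{"dp":[0,0,0],"delta_rot":[0,0,0],"hand":0.5},{"dp":[0,0,0],"delta_rot":[0,0,0],"hand":0.48}]' --grip_force 20

```text
time: 9.22
position: [0.4735, -0.0903, 0.0567]
eef_rot: [[0.114, 0.994, -0.0], [0.994, -0.114, 0.0], [-0.0, -0.0, -1.0]]
contact_force: [-0.1, -0.7, 0.6]
grip_width: 0.522
grasp_force: 20.0
```

```bash
python3 st.py
```

```text
time 9.2167 position [0.4735, -0.0903, 0.0567] contact_force [-0.0978, -0.6962, 0.5874] wrist_torque [-0.0853, 0.1911, 0.0823] grip_width 0.5217 grasp_force 19.9992 yaw -6.527187530134179 q6 -4.451051678798701
```

The ring is gripped at 48.0 mm, 20 N, with no side load. I tighten the grip and turn counterclockwise.

Call:
jog_arm --steps '[{"dp":[0,0,0],"delta_rot":[0,0,0],"hand":0.4},{"dp":[0,0,0],"delta_rot":[0,0,-0.05],"hand":0.4},{"dp":[0,0,0],"delta_rot":[0,0,-0.05],"hand":0.4},{"dp":[0,0,0],"delta_rot":[0,0,-0.05],"hand":0.4}]' --grip_force 55

```text
time: 9.55
position: [0.4736, -0.0904, 0.0567]
eef_rot: [[-0.038, 0.999, 0.0], [0.999, 0.038, 0.0], [0.0, 0.0, -1.0]]
contact_force: [-0.4, -0.2, -0.2]
grip_width: 0.511
grasp_force: 55.0
```

```bash
python3 st.py
```

```text
time 9.55 position [0.4736, -0.0904, 0.0567] contact_force [-0.3942, -0.1924, -0.1723] wrist_torque [-0.1018, 0.1085, -0.2599] grip_width 0.5112 grasp_force 54.9988 yaw 2.171105942839636 q6 -13.16191899067772
```

Call:
jog_arm --steps '[{"dp":[0,0,0],"delta_rot":[0,0,-0.05],"hand":0.4},{"dp":[0,0,0],"delta_rot":[0,0,-0.05],"hand":0.4},{"dp":[0,0,0],"delta_rot":[0,0,-0.05],"hand":0.4},{"dp":[0,0,0],"delta_rot":[0,0,-0.05],"hand":0.4},{"dp":[0,0,0],"delta_rot":[0,0,-0.05],"hand":0.4}]'

```text
time: 9.97
position: [0.4737, -0.0903, 0.0567]
eef_rot: [[-0.284, 0.959, 0.0], [0.959, 0.284, 0.0], [0.0, 0.0, -1.0]]
contact_force: [-0.2, -0.5, 0.2]
grip_width: 0.513
grasp_force: 55.0
```

```bash
python3 st.py
```

```text
time 9.9667 position [0.4737, -0.0903, 0.0567] contact_force [-0.1625, -0.4592, 0.2209] wrist_torque [-0.019, 0.0945, -0.3533] grip_width 0.513 grasp_force 55.0086 yaw 16.480412123973057 q6 -27.48001128284642
```

Call:
jog_arm --steps '[{"dp":[0,0,0],"delta_rot":[0,0,-0.05],"hand":0.4},{"dp":[0,0,0],"delta_rot":[0,0,-0.05],"hand":0.4},{"dp":[0,0,0],"delta_rot":[0,0,-0.05],"hand":0.4},{"dp":[0,0,0],"delta_rot":[0,0,0],"hand":0.4}]'

```text
time: 10.3
position: [0.4738, -0.0903, 0.0567]
eef_rot: [[-0.424, 0.906, 0.0], [0.906, 0.424, 0.0], [0.0, 0.0, -1.0]]
contact_force: [0.2, 0.4, -0.5]
grip_width: 0.508
grasp_force: 55.0
```

```bash
python3 st.py
```

```text
time 10.3 position [0.4738, -0.0903, 0.0567] contact_force [0.2061, 0.3621, -0.469] wrist_torque [0.086, 0.043, 0.0075] grip_width 0.5084 grasp_force 54.9969 yaw 25.08261960494524 q6 -36.074916338887405
```

Drag reads a steady −0.35 N m, so the ring is slack at roughly +0.2. I release, raise above the ring and measure the head's angle.

Call:
jog_arm --steps '[{"dp":[0,0,0],"delta_rot":[0,0,0],"hand":0.65},{"dp":[0,0,0],"delta_rot":[0,0,0],"hand":0.65},{"dp":[0,0,0],"delta_rot":[0,0,0],"hand":0.65},{"dp":[0,0,-8],"delta_rot":[0,0,0.05],"hand":0.65},{"dp":[0,0,-8],"delta_rot":[0,0,0.05],"hand":0.65},{"dp":[0,0,0],"delta_rot":[0,0,0.02],"hand":0.65},{"dp":[0,0,0],"delta_rot":[0,0,0],"hand":0.65}]'

```text
time: 10.88
position: [0.474, -0.0905, 0.0729]
eef_rot: [[-0.31, 0.951, 0.001], [0.951, 0.31, -0.0], [-0.001, 0.001, -1.0]]
contact_force: [0.4, 0.1, 0.3]
grip_width: 0.654
grasp_force: 0.0
```

```bash
python3 st.py; python3 - <<'E'
from h import *
from fit import poly
p=imaging.snapshot("wrist"); np.savez("w6.npz",**{k:np.array(p[k]) for k in("frame","K","dist","world_to_cam")})
h=cv2.cvtColor(p["frame"],cv2.COLOR_RGB2HSV).astype(int)
m=((h[:,:,0]<6)|(h[:,:,0]>174))&(h[:,:,1]>110)
n,l,st,ce=cv2.connectedComponentsWithStats(m.astype(np.uint8))
for i in range(1,n):
    x,y=ce[i]
    if 180<x<330 and 130<y<260 and st[i][4]>4:
        ys,xs=np.nonzero(l==i)
        for z in(.098,.128):
            P=np.array([at(p,(a,b),z)[:2] for a,b in zip(xs,ys)]);u=np.linalg.svd(P-P.mean(0))[2][0]
            print(st[i][4],np.round(ce[i]),z,np.round(P.mean(0),4),np.degrees(np.arctan2(u[1],u[0])))
f=cv2.resize(p["frame"][110:260,160:350],None,fx=4,fy=4,interpolation=cv2.INTER_CUBIC)
for a,c in ((18,(0,255,0)),):
    for z in (.104,.128): cv2.polylines(f,[((proj(p,poly(.4735,-.089,np.radians(a+45),.01556,4,z,z)[:4])-[160,110]+.5)*4).astype(np.int32)],True,c,1)
cv2.polylines(f,[((proj(p,poly(.4735,-.089,np.radians(24+30),.0277,6,.098,.098)[:6])-[160,110]+.5)*4).astype(np.int32)],True,(0,255,255),1)
cv2.imwrite("pics/w6.png",f[:,:,::-1])
E
```

```text
time 10.8833 position [0.474, -0.0905, 0.0729] contact_force [0.4145, 0.1267, 0.2794] wrist_torque [-0.1096, 0.042, -0.0237] grip_width 0.6537 grasp_force 0.0 yaw 18.066120664709423 q6 -29.042607114296345
6 [224. 233.] 0.098 [ 0.455  -0.0991] 18.168714169156974
6 [224. 233.] 0.128 [ 0.4542 -0.0854] 18.168714169157273
64 [244. 251.] 0.098 [ 0.4722 -0.1074] 15.3274599070632
64 [244. 251.] 0.128 [ 0.4684 -0.0924] 15.327459907063227
```

View pics/w6.png

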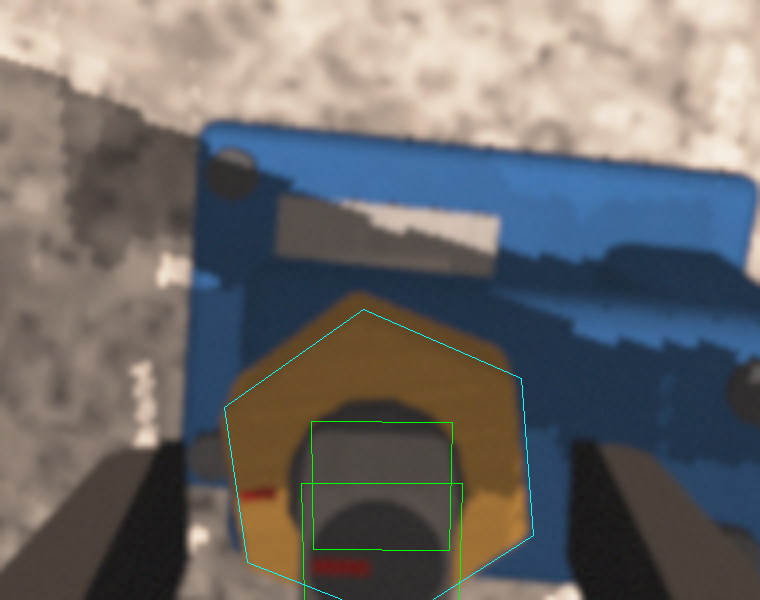

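The head lies square with the tool (mark at (340,567), world angle 15–18°). The ring is at about 24° against a jig yaw of about 12°, so about +0.2 rad, slack. I raise 4 mm to clear the collar and close on the head.

Call:
jog_arm --steps '[{"dp":[0,0,-4],"delta_rot":[0,0,0.015],"hand":0.5},{"dp":[0,0,0],"delta_rot":[0,0,0],"hand":0.38},{"dp":[0,0,0],"delta_rot":[0,0,0],"hand":0.3},{"dp":[0,0,0],"delta_rot":[0,0,0],"hand":0.26},{"dp":[0,0,0],"delta_rot":[0,0,0],"hand":0.2},{"dp":[0,0,0],"delta_rot":[0,0,0],"hand":0.18}]' --grip_force 20

```text
time: 11.43
position: [0.4736, -0.0903, 0.0765]
eef_rot: [[-0.297, 0.955, -0.0], [0.955, 0.297, 0.0], [0.0, -0.0, -1.0]]
contact_force: [1.8, 0.1, -1.9]
grip_width: 0.238
grasp_force: 20.4
```

Call:
jog_arm --steps '[{"dp":[0,0,0],"delta_rot":[0,0,0],"hand":0.15},{"dp":[0,0,0],"delta_rot":[0,0,0],"hand":0.15}]' --grip_force 45

```text
time: 11.6
position: [0.4737, -0.0903, 0.0766]
eef_rot: [[-0.297, 0.955, 0.0], [0.955, 0.297, 0.0], [0.0, 0.0, -1.0]]
contact_force: [0.4, 0.9, -2.1]
grip_width: 0.237
grasp_force: 44.8
```

```bash
python3 st.py
```

```text
time 11.6 position [0.4737, -0.0903, 0.0766] contact_force [0.4194, 0.9383, -2.0613] wrist_torque [0.0033, -0.1214, -0.0021] grip_width 0.2365 grasp_force 44.831 yaw 17.251592512208887 q6 -28.23030579706833
```

Head gripped at 22 mm. I turn clockwise, reading torque while moving.

Call:
jog_arm --steps '[{"dp":[0,0,0],"delta_rot":[0,0,0.04],"hand":0.15},{"dp":[0,0,0],"delta_rot":[0,0,0.04],"hand":0.15},{"dp":[0,0,0],"delta_rot":[0,0,0.04],"hand":0.15}]'

```text
time: 11.85
position: [0.4736, -0.0903, 0.0766]
eef_rot: [[-0.178, 0.984, -0.0], [0.984, 0.178, -0.0], [-0.0, -0.0, -1.0]]
contact_force: [0.1, 0.7, -1.5]
grip_width: 0.234
grasp_force: 44.9
```

```bash
python3 st.py
```

```text
time 11.85 position [0.4736, -0.0903, 0.0766] contact_force [0.0735, 0.6616, -1.5458] wrist_torque [-0.0047, -0.0794, 0.094] grip_width 0.2337 grasp_force 44.8669 yaw 10.281248556708626 q6 -21.252378051913652
```

Call:
jog_arm --steps '[{"dp":[0,0,0],"delta_rot":[0,0,0.03],"hand":0.15},{"dp":[0,0,0],"delta_rot":[0,0,0.03],"hand":0.15}]'

```text
time: 12.02
position: [0.4736, -0.0903, 0.0766]
eef_rot: [[-0.12, 0.993, -0.0], [0.993, 0.12, -0.0], [-0.0, -0.0, -1.0]]
contact_force: [-0.0, -0.4, -1.1]
grip_width: 0.237
grasp_force: 44.9
```

```bash
python3 st.py
```

```text
time 12.0167 position [0.4736, -0.0903, 0.0766] contact_force [-0.0099, -0.4016, -1.0928] wrist_torque [0.0126, -0.011, 0.1435] grip_width 0.2372 grasp_force 44.8665 yaw 6.870447686815816 q6 -17.839907561785594
```

Call:
jog_arm --steps '[{"dp":[0,0,0],"delta_rot":[0,0,0.03],"hand":0.15},{"dp":[0,0,0],"delta_rot":[0,0,0.03],"hand":0.15}]'

```text
time: 12.18
position: [0.4736, -0.0903, 0.0766]
eef_rot: [[-0.06, 0.998, -0.0], [0.998, 0.06, -0.0], [-0.0, -0.0, -1.0]]
contact_force: [-0.2, 0.1, -1.6]
grip_width: 0.235
grasp_force: 44.9
```

```bash
python3 st.py
```

```text
time 12.1833 position [0.4736, -0.0903, 0.0766] contact_force [-0.1619, 0.051, -1.6307] wrist_torque [0.0338, -0.0053, 0.1602] grip_width 0.2354 grasp_force 44.8666 yaw 3.4290370926133518 q6 -14.401781673931518
```

Drag is about 0.16 as expected, so there is no contact yet. I continue in batches small enough to be safe.

Call:
jog_arm --steps '[{"dp":[0,0,0],"delta_rot":[0,0,0.025],"hand":0.15},{"dp":[0,0,0],"delta_rot":[0,0,0.025],"hand":0.15}]'

```text
time: 12.35
position: [0.4736, -0.0904, 0.0766]
eef_rot: [[-0.01, 1.0, -0.0], [1.0, 0.01, -0.0], [-0.0, -0.0, -1.0]]
contact_force: [0.2, -0.7, -1.4]
grip_width: 0.235
grasp_force: 44.9
```

```bash
python3 st.py
```

```text
time 12.35 position [0.4736, -0.0904, 0.0766] contact_force [0.1882, -0.6806, -1.4148] wrist_torque [-0.0415, -0.0378, 0.1807] grip_width 0.2349 grasp_force 44.8663 yaw 0.5754139187290487 q6 -11.549369352624625
```

Call:
jog_arm --steps '[{"dp":[0,0,0],"delta_rot":[0,0,0.025],"hand":0.15},{"dp":[0,0,0],"delta_rot":[0,0,0.025],"hand":0.15}]'

```text
time: 12.52
position: [0.4735, -0.0903, 0.0766]
eef_rot: [[0.04, 0.999, -0.0], [0.999, -0.04, -0.0], [-0.0, -0.0, -1.0]]
contact_force: [0.7, 1.0, -1.0]
grip_width: 0.236
grasp_force: 44.9
```

```bash
python3 st.py
```

```text
time 12.5167 position [0.4735, -0.0903, 0.0766] contact_force [0.6716, 1.0444, -0.9515] wrist_torque [-0.0321, -0.0305, 0.1397] grip_width 0.2356 grasp_force 44.8663 yaw -2.280944341498157 q6 -8.691557541126391
```

Call:
jog_arm --steps '[{"dp":[0,0,0],"delta_rot":[0,0,0.025],"hand":0.15},{"dp":[0,0,0],"delta_rot":[0,0,0.025],"hand":0.15}]'

```text
time: 12.68
position: [0.4735, -0.0904, 0.0766]
eef_rot: [[0.09, 0.996, -0.0], [0.996, -0.09, -0.0], [-0.0, -0.0, -1.0]]
contact_force: [-0.0, 0.7, -1.2]
grip_width: 0.231
grasp_force: 44.9
```

```bash
python3 st.py
```

```text
time 12.6833 position [0.4735, -0.0904, 0.0766] contact_force [-0.0011, 0.6744, -1.2173] wrist_torque [0.0412, 0.0385, 0.1602] grip_width 0.2312 grasp_force 44.8663 yaw -5.1489137202190305 q6 -5.82338900848751
```

Call:
jog_arm --steps '[{"dp":[0,0,0],"delta_rot":[0,0,0.025],"hand":0.15},{"dp":[0,0,0],"delta_rot":[0,0,0.025],"hand":0.15}]'

```text
time: 12.85
position: [0.4735, -0.0904, 0.0766]
eef_rot: [[0.139, 0.99, -0.0], [0.99, -0.139, -0.0], [-0.0, -0.0, -1.0]]
contact_force: [0.3, 0.7, -1.5]
grip_width: 0.236
grasp_force: 44.9
```

```bash
python3 st.py
```

```text
time 12.85 position [0.4735, -0.0904, 0.0766] contact_force [0.3442, 0.7226, -1.5246] wrist_torque [-0.0013, 0.0353, 0.2056] grip_width 0.2361 grasp_force 44.8663 yaw -8.0116390543354 q6 -2.9603516095702873
```

Call:
jog_arm --steps '[{"dp":[0,0,0],"delta_rot":[0,0,0.015],"hand":0.15},{"dp":[0,0,0],"delta_rot":[0,0,0.015],"hand":0.15}]'

```text
time: 13.02
position: [0.4735, -0.0903, 0.0766]
eef_rot: [[0.169, 0.986, -0.0], [0.986, -0.169, 0.0], [-0.0, -0.0, -1.0]]
contact_force: [0.3, 0.3, -1.3]
grip_width: 0.237
grasp_force: 44.9
```

```bash
python3 st.py
```

```text
time 13.0167 position [0.4735, -0.0903, 0.0766] contact_force [0.3021, 0.3103, -1.3434] wrist_torque [-0.071, 0.0872, 0.1409] grip_width 0.2368 grasp_force 44.8657 yaw -9.711946306763624 q6 -1.2628807998348195
```

Back at 0.14, so that was noise. I continue.

Call:
jog_arm --steps '[{"dp":[0,0,0],"delta_rot":[0,0,0.025],"hand":0.15},{"dp":[0,0,0],"delta_rot":[0,0,0.02],"hand":0.15}]'

```text
time: 13.18
position: [0.4735, -0.0903, 0.0766]
eef_rot: [[0.214, 0.977, -0.0], [0.977, -0.214, 0.0], [-0.0, -0.0, -1.0]]
contact_force: [-0.1, 0.2, -2.4]
grip_width: 0.231
grasp_force: 44.9
```

```bash
python3 st.py
```

```text
time 13.1833 position [0.4735, -0.0903, 0.0766] contact_force [-0.0833, 0.1582, -2.4129] wrist_torque [-0.0185, 0.0494, 0.1636] grip_width 0.2311 grasp_force 44.8659 yaw -12.33364582108389 q6 1.356643378584346
```

Call:
jog_arm --steps '[{"dp":[0,0,0],"delta_rot":[0,0,0.025],"hand":0.15},{"dp":[0,0,0],"delta_rot":[0,0,0.02],"hand":0.15}]'

```text
time: 13.35
position: [0.4735, -0.0903, 0.0766]
eef_rot: [[0.258, 0.966, -0.0], [0.966, -0.258, 0.0], [-0.0, -0.0, -1.0]]
contact_force: [0.2, -0.6, -1.3]
grip_width: 0.236
grasp_force: 44.9
```

```bash
python3 st.py
```

```text
time 13.35 position [0.4735, -0.0903, 0.0766] contact_force [0.1706, -0.5984, -1.348] wrist_torque [-0.0234, 0.0284, 0.1379] grip_width 0.236 grasp_force 44.8684 yaw -14.924381582724667 q6 3.948015578861508
```

Call:
jog_arm --steps '[{"dp":[0,0,0],"delta_rot":[0,0,0.025],"hand":0.15},{"dp":[0,0,0],"delta_rot":[0,0,0.025],"hand":0.15}]'

```text
time: 13.52
position: [0.4734, -0.0903, 0.0766]
eef_rot: [[0.305, 0.952, -0.0], [0.952, -0.305, 0.0], [-0.0, -0.0, -1.0]]
contact_force: [-0.4, 1.2, -2.2]
grip_width: 0.234
grasp_force: 44.9
```

```bash
python3 st.py
```

```text
time 13.5167 position [0.4734, -0.0903, 0.0766] contact_force [-0.4481, 1.2242, -2.2099] wrist_torque [0.018, 0.1178, 0.2315] grip_width 0.2344 grasp_force 44.8854 yaw -17.782563926053843 q6 6.806658616532769
```

Call:
jog_arm --steps '[{"dp":[0,0,0],"delta_rot":[0,0,0.025],"hand":0.15},{"dp":[0,0,0],"delta_rot":[0,0,0.025],"hand":0.15}]'

```text
time: 13.68
position: [0.4734, -0.0903, 0.0766]
eef_rot: [[0.353, 0.936, -0.0], [0.936, -0.353, -0.0], [-0.0, -0.0, -1.0]]
contact_force: [-0.8, 1.3, -1.5]
grip_width: 0.234
grasp_force: 44.9
```

```bash
python3 st.py
```

```text
time 13.6833 position [0.4734, -0.0903, 0.0766] contact_force [-0.812, 1.2791, -1.5195] wrist_torque [0.0165, 0.0708, 0.2593] grip_width 0.234 grasp_force 44.9044 yaw -20.643775017116514 q6 9.670842714427655
```

Torque climbs from 0.14 to 0.23 to 0.26, so the foot is pressing at roughly 25 N. I hold and average.

Call:
jog_arm --steps '[{"dp":[0,0,0],"delta_rot":[0,0,0],"hand":0.15},{"dp":[0,0,0],"delta_rot":[0,0,0],"hand":0.15},{"dp":[0,0,0],"delta_rot":[0,0,0],"hand":0.15}]'

```text
time: 13.93
position: [0.4734, -0.0903, 0.0766]
eef_rot: [[0.351, 0.936, -0.0], [0.936, -0.351, 0.0], [-0.0, -0.0, -1.0]]
contact_force: [-0.7, 0.4, -2.6]
grip_width: 0.234
grasp_force: 44.8
```

```bash
python3 -c "
from h import *
a=[]
for i in range(8):
    imaging.snapshot('side'); a.append(robot.read_state()['wrist_torque'][2])
print(np.round(a,3),np.mean(a))"
```

```text
[0.138 0.088 0.055 0.103 0.137 0.039 0.08  0.078] 0.08968276402957155
```

Call:
jog_arm --steps '[{"dp":[0,0,0],"delta_rot":[0,0,0.012],"hand":0.15}]'

```text
time: 14.42
position: [0.4734, -0.0903, 0.0766]
eef_rot: [[0.362, 0.932, -0.0], [0.932, -0.362, 0.0], [-0.0, -0.0, -1.0]]
contact_force: [-1.1, 1.2, -3.8]
grip_width: 0.236
grasp_force: 44.9
```

```bash
python3 st.py
```

```text
time 14.4167 position [0.4734, -0.0903, 0.0766] contact_force [-1.1115, 1.1802, -3.8175] wrist_torque [0.0337, 0.2647, 0.2223] grip_width 0.2357 grasp_force 44.9074 yaw -21.249398215553704 q6 10.273664267931048
```

Call:
jog_arm --steps '[{"dp":[0,0,0],"delta_rot":[0,0,0.012],"hand":0.15}]'

```text
time: 14.5
position: [0.4734, -0.0903, 0.0766]
eef_rot: [[0.375, 0.927, -0.0], [0.927, -0.375, 0.0], [-0.0, -0.0, -1.0]]
contact_force: [-1.0, 0.8, -4.7]
grip_width: 0.237
grasp_force: 44.9
```

```bash
python3 st.py
```

```text
time 14.5 position [0.4734, -0.0903, 0.0766] contact_force [-0.9977, 0.8397, -4.6818] wrist_torque [0.0497, 0.2112, 0.3084] grip_width 0.2371 grasp_force 44.9126 yaw -21.99799695244226 q6 11.02125659476727
```

Call:
jog_arm --steps '[{"dp":[0,0,0],"delta_rot":[0,0,0],"hand":0.15},{"dp":[0,0,0],"delta_rot":[0,0,0],"hand":0.15},{"dp":[0,0,0],"delta_rot":[0,0,0],"hand":0.15}]'

```text
time: 14.75
position: [0.4734, -0.0903, 0.0766]
eef_rot: [[0.374, 0.928, -0.0], [0.928, -0.374, 0.0], [-0.0, -0.0, -1.0]]
contact_force: [-1.4, 0.0, -4.7]
grip_width: 0.234
grasp_force: 44.9
```

Moving torque averages about 0.26, which is about 25–30 N, and the geometric bound is about 37 N. I stop here, release the head, rotate to the ring's next flat pair (24°−60° = −36°) and check.

Call:
jog_arm --steps '[{"dp":[0,0,0],"delta_rot":[0,0,0],"hand":0.4},{"dp":[0,0,0],"delta_rot":[0,0,0],"hand":0.65},{"dp":[0,0,0],"delta_rot":[0,0,0],"hand":0.65},{"dp":[0,0,0],"delta_rot":[0,0,0.08],"hand":0.65},{"dp":[0,0,0],"delta_rot":[0,0,0.08],"hand":0.65},{"dp":[0,0,0],"delta_rot":[0,0,0.08],"hand":0.65},{"dp":[0,0,0],"delta_rot":[0,0,0],"hand":0.65}]'

```text
time: 15.33
position: [0.4741, -0.0905, 0.077]
eef_rot: [[0.587, 0.81, 0.001], [0.81, -0.587, -0.0], [0.0, 0.001, -1.0]]
contact_force: [0.2, 0.1, 0.3]
grip_width: 0.652
grasp_force: 0.0
```

```bash
python3 st.py; python3 - <<'E'
from h import *
from fit import poly
p=imaging.snapshot("wrist"); np.savez("w7.npz",**{k:np.array(p[k]) for k in("frame","K","dist","world_to_cam")})
f=cv2.resize(p["frame"][100:250,160:350],None,fx=4,fy=4,interpolation=cv2.INTER_CUBIC)
cv2.polylines(f,[((proj(p,poly(.4735,-.0880,np.radians(24+30),.0277,6,.098,.098)[:6])-[160,100]+.5)*4).astype(np.int32)],True,(0,255,255),1)
cv2.imwrite("pics/w7.png",f[:,:,::-1])
E
python3 fit2.py w7.npz
```

```text
time 15.3333 position [0.4741, -0.0905, 0.077] contact_force [0.1636, 0.0751, 0.3276] wrist_torque [-0.0527, 0.1089, 0.0234] grip_width 0.6524 grasp_force 0.0 yaw -35.910871553982574 q6 24.92617108420177
ring [ 0.4753 -0.0868] 26.440113750016803 -7.6459955847962435
-12 4.9; -9 4.9; -6 4.7; -3 4.6; 0 4.4; 3 4.6; 6 4.9; 
base [ 0.4739 -0.0902] 12.712802216213543 -6.665355655801258
```

View pics/w7.png

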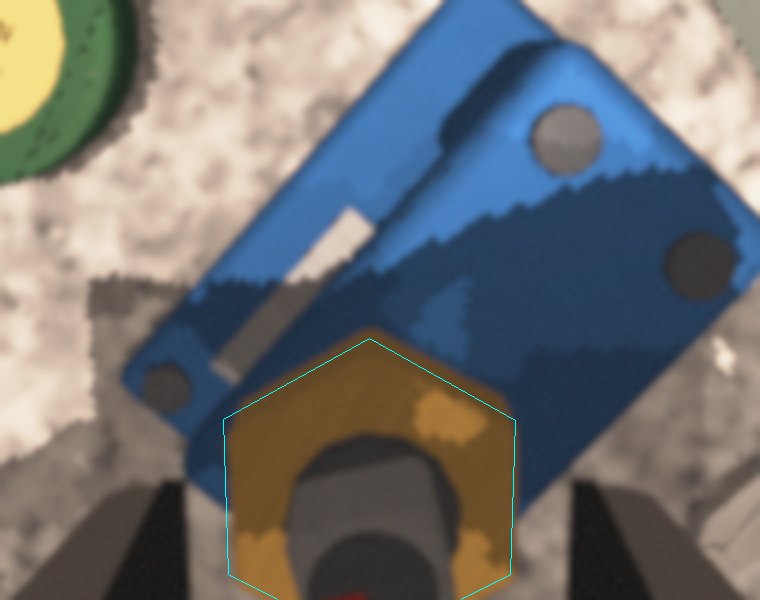

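The ring's flats are square between the fingers (ring yaw 24–26°, jig about 12.7°, so about +0.2 rad). The edges are at (227,…) and (515,…), with fingers clear at (187) and (572). I descend and grip.

Call:
jog_arm --steps '[{"dp":[0,0,7],"delta_rot":[0,0,0],"hand":0.65},{"dp":[0,0,7],"delta_rot":[0,0,0],"hand":0.65},{"dp":[0,0,6],"delta_rot":[0,0,0],"hand":0.65},{"dp":[0,0,0],"delta_rot":[0,0,0],"hand":0.58},{"dp":[0,0,0],"delta_rot":[0,0,0],"hand":0.54},{"dp":[0,0,0],"delta_rot":[0,0,0],"hand":0.5},{"dp":[0,0,0],"delta_rot":[0,0,0],"hand":0.45}]' --grip_force 20

```text
time: 15.97
position: [0.4733, -0.0903, 0.0563]
eef_rot: [[0.583, 0.812, -0.001], [0.812, -0.583, 0.0], [-0.0, -0.001, -1.0]]
contact_force: [0.2, -0.4, -8.1]
grip_width: 0.52
grasp_force: 20.0
```

Call:
jog_arm --steps '[{"dp":[0,0,0],"delta_rot":[0,0,0],"hand":0.4},{"dp":[0,0,0],"delta_rot":[0,0,0],"hand":0.4}]' --grip_force 55

```text
time: 16.13
position: [0.4733, -0.0903, 0.0563]
eef_rot: [[0.583, 0.812, -0.001], [0.812, -0.583, 0.0], [-0.0, -0.0, -1.0]]
contact_force: [1.2, 0.3, -10.8]
grip_width: 0.515
grasp_force: 55.0
```

```bash
python3 st.py
```

```text
time 16.1333 position [0.4733, -0.0903, 0.0563] contact_force [1.2136, 0.2542, -10.8343] wrist_torque [-0.0755, -0.1517, 0.2442] grip_width 0.5154 grasp_force 54.9857 yaw -35.67379192792193 q6 24.70174078496517
```

Call:
jog_arm --steps '[{"dp":[0,0,0],"delta_rot":[0,0,0.05],"hand":0.4},{"dp":[0,0,0],"delta_rot":[0,0,0.05],"hand":0.4},{"dp":[0,0,0],"delta_rot":[0,0,0.05],"hand":0.4},{"dp":[0,0,0],"delta_rot":[0,0,0.05],"hand":0.4}]'

```text
time: 16.47
position: [0.4732, -0.0903, 0.0563]
eef_rot: [[0.735, 0.679, -0.001], [0.679, -0.735, 0.0], [-0.0, -0.001, -1.0]]
contact_force: [0.9, 0.1, -10.7]
grip_width: 0.516
grasp_force: 55.0
```

```bash
python3 st.py
```

```text
time 16.4667 position [0.4732, -0.0903, 0.0563] contact_force [0.9128, 0.147, -10.7134] wrist_torque [-0.0054, -0.1255, 0.342] grip_width 0.5165 grasp_force 55.02 yaw -47.266347308962686 q6 36.29619664119858
```

Call:
jog_arm --steps '[{"dp":[0,0,0],"delta_rot":[0,0,0.05],"hand":0.4},{"dp":[0,0,0],"delta_rot":[0,0,0.05],"hand":0.4}]'

```text
time: 16.63
position: [0.4732, -0.0903, 0.0564]
eef_rot: [[0.799, 0.602, -0.001], [0.602, -0.799, 0.0], [-0.001, -0.001, -1.0]]
contact_force: [0.9, 0.7, -11.2]
grip_width: 0.516
grasp_force: 55.0
```

```bash
python3 st.py
```

```text
time 16.6333 position [0.4732, -0.0903, 0.0564] contact_force [0.9265, 0.7354, -11.1838] wrist_torque [0.0442, -0.0834, 0.3755] grip_width 0.5158 grasp_force 55.0301 yaw -52.99865775961751 q6 42.02689165178058
```

Call:
jog_arm --steps '[{"dp":[0,0,0],"delta_rot":[0,0,0.05],"hand":0.4},{"dp":[0,0,0],"delta_rot":[0,0,0.05],"hand":0.4}]'

```text
time: 16.8
position: [0.4732, -0.0902, 0.0564]
eef_rot: [[0.855, 0.519, -0.001], [0.519, -0.855, 0.0], [-0.001, -0.0, -1.0]]
contact_force: [-0.1, 1.4, -10.3]
grip_width: 0.517
grasp_force: 55.1
```

```bash
python3 st.py
```

```text
time 16.8 position [0.4732, -0.0902, 0.0564] contact_force [-0.0828, 1.3916, -10.3156] wrist_torque [0.0456, -0.0819, 0.4114] grip_width 0.5172 grasp_force 55.0548 yaw -58.72147593777136 q6 47.75165362507462
```

The ring has begun to bite (0.34, 0.38, 0.41). I continue.

Call:
jog_arm --steps '[{"dp":[0,0,0],"delta_rot":[0,0,0.04],"hand":0.4},{"dp":[0,0,0],"delta_rot":[0,0,0.04],"hand":0.4}]'

```text
time: 16.97
position: [0.4732, -0.0902, 0.0563]
eef_rot: [[0.893, 0.45, -0.001], [0.45, -0.893, 0.0], [-0.001, -0.001, -1.0]]
contact_force: [0.4, 1.4, -10.6]
grip_width: 0.514
grasp_force: 55.1
```

```bash
python3 st.py
```

```text
time 16.9667 position [0.4732, -0.0902, 0.0563] contact_force [0.3637, 1.3782, -10.5529] wrist_torque [0.1227, -0.0659, 0.5369] grip_width 0.5141 grasp_force 55.0785 yaw -63.27317916908918 q6 52.303222053302704
```

Call:
jog_arm --steps '[{"dp":[0,0,0],"delta_rot":[0,0,0.03],"hand":0.4},{"dp":[0,0,0],"delta_rot":[0,0,0.03],"hand":0.4}]'

```text
time: 17.13
position: [0.4731, -0.0902, 0.0563]
eef_rot: [[0.918, 0.396, -0.001], [0.396, -0.918, 0.0], [-0.001, -0.001, -1.0]]
contact_force: [1.1, 0.8, -11.2]
grip_width: 0.512
grasp_force: 55.1
```

```bash
python3 st.py
```

```text
time 17.1333 position [0.4731, -0.0902, 0.0563] contact_force [1.0795, 0.7893, -11.1739] wrist_torque [0.1426, -0.0192, 0.5788] grip_width 0.5122 grasp_force 55.0978 yaw -66.67825545406299 q6 55.712190465923676
```

Torque 0.58 and yaw both give about −0.33 rad, which is tight and not forced. I release and retract.

Call:
jog_arm --steps '[{"dp":[0,0,0],"delta_rot":[0,0,0],"hand":0.6},{"dp":[0,0,0],"delta_rot":[0,0,0],"hand":0.7},{"dp":[0,0,0],"delta_rot":[0,0,0],"hand":0.7},{"dp":[0,0,-20],"delta_rot":[0,0,0],"hand":0.7},{"dp":[0,0,-35],"delta_rot":[0,0,0],"hand":0.7},{"dp":[0,0,-35],"delta_rot":[0,0,0],"hand":0.7},{"dp":[0,0,-35],"delta_rot":[0,0,0],"hand":0.7},{"dp":[0,0,0],"delta_rot":[0,0,0],"hand":0.7}]'

```text
time: 17.8
position: [0.4779, -0.0912, 0.1885]
eef_rot: [[0.918, 0.397, 0.01], [0.397, -0.918, -0.002], [0.009, 0.006, -1.0]]
contact_force: [1.8, -0.1, 0.7]
grip_width: 0.699
grasp_force: 0.0
```

```bash
python3 st.py; python3 - <<'E'
from h import *
from fit import poly
p=imaging.snapshot("wrist"); np.savez("w8.npz",**{k:np.array(p[k]) for k in("frame","K","dist","world_to_cam")})
E
python3 fit2.py w8.npz
```

```text
time 17.8 position [0.4779, -0.0912, 0.1885] contact_force [1.7857, -0.133, 0.6529] wrist_torque [-0.0785, 0.0982, 0.0072] grip_width 0.6993 grasp_force 0.0 yaw -66.60848927402647 q6 55.62069165849845
ring [ 0.4739 -0.0896] -6.401001209864091 -9.994150791347673
-12 9.6; -9 9.8; -6 10.0; -3 9.8; 0 9.5; 3 9.2; 6 8.8; 
base [ 0.472  -0.0897] 12.19061498298059 -8.869585518013889
```

The fit gives a ring angle of about −0.32 rad, tight. I hand in.

```bash
python3 -c "
from workcell import robot
print(robot.finish_job())"
```

```text
the job is handed in; nothing more can be done
None
```

The job is handed in, with no verdict shown: the lock ring was slackened, the foot set on the heat sink at about 25–30 N (estimated from wrist torque), and the ring retightened to about −0.33 rad, with the arm clear at the end; I did not re-measure the heat sink or bystander positions.

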